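# Start the demonstration bench with its key switch and put the key away

### The arm

A 6-joint arm with a two-finger parallel gripper is mounted at the origin on the work surface. World frame = base frame: x ahead of the robot, y to its left, z up, the work surface at z = 0. Lengths are in m, angles in rad, forces in N, time in s.
With the tool pointing down it reaches from about 0.275 to 0.85 m from the base axis. Payload 19 kg.
Tool frame: the origin (TCP) lies midway between the tips of the shut fingers; the grasp point (between the pads) lies 19 mm behind it; z points along the fingers, y is the line along which they close (so a half turn about z gives the same grasp; the last joint's range is limited). The gripper opens to 85 mm and grips with 20 to 120 N. Pads are 22 mm wide; open, the fingers measure 114 mm over their backs; the gripper's body (76 mm by 85 mm) begins 54 mm behind the grasp point. The pads swing forward as they close: fully open they stand 13 mm farther back than shut.
Start: joints at [1.171, 0.15, 1.437, -0, 1.554, -0.134], TCP at [0.151, 0.555, 0.231] pointing down, gripper open.
Joint ranges: [-2.8, 2.8], [-0.68, 2.1], [0.12, 2.68], [-1.39, 4.53], [0.16, 2.79], [-2.81, 2.81]. Speed limits (rad/s): [1.89, 1.89, 2.22, 3.01, 3.01, 3.01].

### API

Orientations are given as a unit quaternion [w, x, y, z].
In Python, from station import * gives the robot as it stands.
- The arm moves only by the shell command python3 -m inch 'ROWS' [OPENING] [FORCE]. ROWS is text: rows parted by semicolons, each of 4 numbers parted by spaces: the shift along the tool's x, y, z in mm, then the turn about the tool's z in degrees. In form: dx dy dz roll; .... A call has 1 to 12 rows; each row shifts and turns the commanded pose from where the row before left it, along the tool's axes as they then stand; what a row does not reach is not made up. A row lasts 1/8 s, in which the tool goes at most 62.5 mm and 10.7 degrees, less where a joint would pass 70% of its speed; a pose out of reach is approached as far as the arm can. A call is refused whole if a number of a shift passes 62.5 or a number of a turn 10.7, either way. A call with a gripper value outside its range is refused whole. OPENING is the opening, from 0 (shut) to 1 (fully open), set as the call begins (- or left out, the last holds). The fingers move at their own pace and stop on an object; FORCE is the grip in N (left out, the last holds). Time passes only in rows, so rows that do not move let the fingers close. It gives the time, the measured TCP pose, the force, the opening and the grip force at its end, in the units of the state.
- sense(): the state, without advancing time (a new reading comes with each control period).
- snapshot(name): name is "side" or "top" or "wrist"; returns a dict with "frame" (384x512x3 uint8, red, green, blue), "depth" (384x512 float32, m along the optical axis (not along the pixel's ray), 0 where there is no reading), "mtx" (3x3 intrinsics, pixels), "eye" and "attitude" of the camera in the world; the wrist camera has in their place "hand_eye" (4x4, takes a point from camera to tool coordinates, whose origin is the TCP and whose axes are the flange's). Camera axes: x right, y up, looking along -z (the intrinsics and any distortion apply to the point x, -y, -z); pixel columns grow to the right and rows downward; lengths in m; the calibration is good to about 2 mm. A picture is of the moment at which its call begins: read the wrist's pose just before it.
- job_done(): hands the job in; it is judged then, once.
The state is a dict: "t": time; "joint_pos": joint angles; "dq": joint speeds; "tau": joint torques, N m; "tcp_pos": TCP position; "tool_rot": TCP orientation; "force": force on the tool from outside, world axes, zero at the start; "ft_torque": the same for the moment, N m; "width": finger opening in m; "grasp_force": force on a finger pad.
Only numpy, scipy, OpenCV 4.12 (cv2) and the standard library are available. Lean on these libraries where they do the work, as an engineer would, in place of code of your own. Each camera call takes 0.05 s, during which the arm holds its last target. There are 200 camera calls.

### The job

Start the school bench with the square key switch, the one holding the key with the flat oblong black head: turn its key a quarter turn clockwise (seen from above) up to the stop, then turn it back to where it was, the only position in which it comes out. Then draw the key straight up out of the switch, put it into the empty square plywood box and let go.

Things in the scene. Friction and masses are not known exactly. Their poses are not given: they have to be found in the camera images.
- key_head (a point): Centre of the head of the key that stands loose and upright in the square switch: the place to grip. Head: black plastic plate 36 mm wide (its x), 10 thick (its y), 36 high (its z, up while it stands in the lock). Grip across the thickness, along y. Below it a round steel stem (8 thick, 24 long), then a flat steel blade 26 wide (x), 6 thick (y), 24 high; 84 long in all, about 45 g.
- key_tip (a point): Middle of the key's lower end, 66 mm below the head's centre along the key's -z; same axes as the head.
- lock_face (a point): Centre of the keyhole in the top of the square key switch, a fixed grey box 100 x 100 x 44 mm with aluminium cover; 44 mm above the table. x runs along the keyhole slot (33 x 10.5 mm), z up. At the start the key stands here, its x along the slot, head centre 32 mm above. Its blade is caught under the 8 mm cover unless its x is within 10 degrees of the slot; lifted 40 mm it is clear.
- switch (a joint): Turn of the square switch's barrel under the cover, rad: 0 at the start, grows clockwise seen from above, stop at 1.57 (quarter turn). The key turns it with up to 6 degrees of play each way; light friction (0.03 N m), no spring, it stays where it is left. (The round switch with a short round-headed brass key is not part of the job.)
- keybox_in (a point): Centre of the inner floor (6 mm above the table) of the fixed, empty, open plywood box for keys: outside 120 x 120 x 50 mm, walls 6 mm thick, inside 108 x 108 and 44 deep; z up, x and y along its walls.

How it is judged:
On the way, in this order (a step that is already met when the one before it is completed fails the run):
1. the key has turned the switch clockwise to its stop (over 1.3 rad) (value of joint switch above 1.3 rad), for 0.1 s.
2. the switch is turned back to its start (under 0.25 rad) with the key still in it (value of joint switch below 0.25 rad and distance between key_head and lock_face below 0.05 m and horizontal distance between key_head and lock_face below 0.015 m), for 0.1 s.
At the end, for the whole second after the job is handed in: The key lies or leans inside the plywood box: its tip within the inner walls (56 mm of the centre along either wall), its head within 75 mm of the centre along either wall and both less than 80 mm above the inner floor; the switch is back within 0.25 rad of its start (x of key_tip in the frame of keybox_in between -0.056 and 0.056 m and y of key_tip in the frame of keybox_in between -0.056 and 0.056 m and x of key_head in the frame of keybox_in between -0.075 and 0.075 m and y of key_head in the frame of keybox_in between -0.075 and 0.075 m and z of each of key_tip, key_head in the frame of keybox_in below 0.08 m and value of joint switch below 0.25 rad); the robot touches nothing.
It also fails if it takes over 56 s, if anything falls off the work surface, if the arm or the gripper's body presses on something with over 40 N, if the wrist force passes 120 N, or if a joint passes its speed limit or range.

## Working session

There is one attempt and no reset: what is moved stays moved. The work goes in short steps, Python scripts to look and compute and a shell command to move; the robot and the scene stay as the last step left them, time stands still between calls to the robot, and variables do not carry over. Pictures are saved under pics/ and viewed, at most 10 in all, crops included, and the job is handed in when it is done.

```bash
mkdir -p pics; ls
cat > h.py <<'E'
from station import *
import numpy as np, cv2
from scipy.spatial.transform import Rotation as R
def rot(q): return R.from_quat(np.r_[q[1:],q[0]]).as_matrix()
def cloud(name):
    s=sense(); d=snapshot(name); K=np.array(d["mtx"]); z=d["depth"]
    v,u=np.mgrid[:z.shape[0],:z.shape[1]]
    P=np.stack([(u-K[0,2])/K[0,0]*z,-(v-K[1,2])/K[1,1]*z,-z],-1)
    if name=="wrist":
        H=np.array(d["hand_eye"]); P=P@H[:3,:3].T+H[:3,3]
        P=P@rot(s["tool_rot"]).T+np.array(s["tcp_pos"])
    else:
        A=np.array(d["attitude"]); A=rot(A) if A.shape==(4,) else A
        P=P@A.T+np.array(d["eye"])
    P[z==0]=np.nan
    return d,P
E
python3 - <<'E'
from h import *
print(sense())
for n in("top","wrist"):
    d,P=cloud(n); print({k:d[k] for k in d if k not in("frame","depth")})
    np.save(n+".npy",P); cv2.imwrite(f"pics/{n}0.png",d["frame"][...,::-1])
a=[cv2.imread(f"pics/{n}0.png") for n in("top","wrist")]
cv2.imwrite("pics/both.png",cv2.resize(np.vstack(a),None,fx=.78,fy=.78))
E
```

```text
pics
{'t': 0.0, 'joint_pos': array([ 1.17101655e+00,  1.50995790e-01,  1.43801448e+00, -2.49986636e-06,
        1.55380929e+00, -1.33995252e-01]), 'dq': array([-0.00090262,  0.00044313, -0.00044617,  0.00072611, -0.00120678,
        0.00083416]), 'tau': array([ 1.46034267e-04, -7.13066912e+01, -5.70862162e+01, -2.11866804e-04,
        9.12475545e-03, -5.23817209e-05]), 'tcp_pos': array([0.15095464, 0.55457857, 0.23067813]), 'tool_rot': array([-1.60580845e-04,  1.32501406e-01,  9.91182628e-01, -5.92064598e-04]), 'force': array([-0.83506282, -0.21210766,  0.18296572]), 'ft_torque': array([-0.03428807,  0.00495325,  0.00944247]), 'grasp_force': 0.0, 'width': 0.08517096517753138}
{'mtx': array([[492.98774868,   0.        , 259.16984171],
       [  0.        , 492.98774868, 192.91307815],
       [  0.        ,   0.        ,   1.        ]]), 'eye': array([0.32641064, 0.01162304, 1.37651142]), 'attitude': array([-0.7049675 , -0.05131071,  0.05055132,  0.70557253])}
{'mtx': array([[291.65987208,   0.        , 254.31464038],
       [  0.        , 291.65987208, 198.35049141],
       [  0.        ,   0.        ,   1.        ]]), 'hand_eye': array([[-6.38769488e-04,  9.44707941e-01,  3.27912333e-01,
         8.52976372e-02],
       [ 9.99999695e-01,  7.50732157e-04, -2.14854185e-04,
         1.09273182e-05],
       [-4.49148788e-04,  3.27912096e-01, -9.44708132e-01,
        -1.41748800e-01],
       [ 0.00000000e+00,  0.00000000e+00,  0.00000000e+00,
         1.00000000e+00]])}
```

View pics/top0.png

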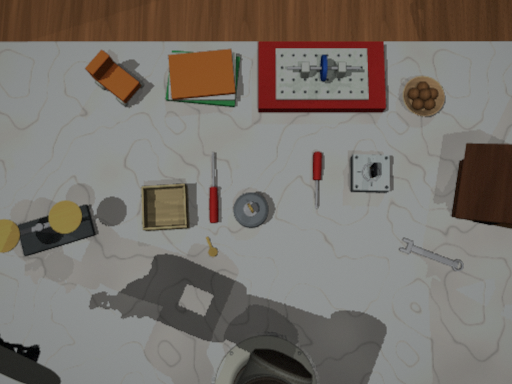

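View pics/wrist0.png

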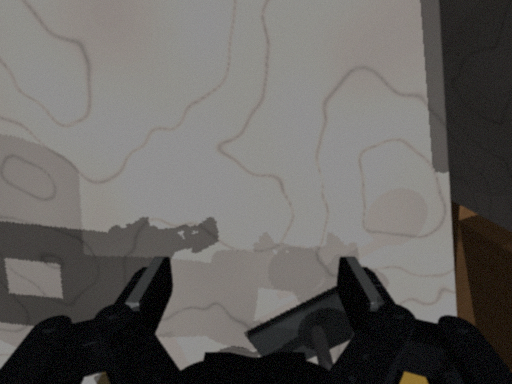

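The top view shows the square switch at about (370,172), with the black head at (375,171). The box is at (165,207) and the round switch at (251,209). The wrist view shows neither the switch nor the box. Next I'll measure from the top view.

Run:
```python
from h import *
P=np.load("top.npy")
def box(u0,u1,v0,v1,z0,z1,nm):
    Q=P[v0:v1,u0:u1].reshape(-1,3); Q=Q[(Q[:,2]>z0)&(Q[:,2]<z1)]
    r=cv2.minAreaRect((Q[:,:2]*1000).astype(np.float32))
    print(nm,len(Q),Q.mean(0).round(4),"rect",np.round(r[0],1),np.round(r[1],1),round(r[2],1), "z",np.percentile(Q[:,2],[5,50,95]).round(3))
box(340,400,145,200,.035,.052,"switch")
box(340,400,145,200,.08,.12,"head(top)")
box(340,400,145,200,.06,.12,"head")
box(135,195,175,240,.04,.06,"box rim")
```

```text
switch 1233 [ 0.5778 -0.2936  0.0444] rect [ 579. -294.] [102.  101.9] 88.5 z [0.039 0.044 0.049]
head(top) 67 [ 0.5777 -0.2941  0.0922] rect [ 578.1 -294.7] [10.7 34.6] 87.3 z [0.086 0.092 0.098]
head 92 [ 0.5773 -0.2931  0.0861] rect [ 578.1 -294.6] [10.9 34.6] 87.3 z [0.063 0.091 0.097]
box rim 432 [0.4847 0.2728 0.0486] rect [484.5 271.7] [120.9 120.5] 3.5 z [0.042 0.049 0.054]
```

Run:
```python
from h import *
f=cv2.imread("pics/top0.png")[142:202,340:400]
cv2.imwrite("pics/crop.png",cv2.resize(f,None,fx=8,fy=8,interpolation=cv2.INTER_CUBIC))
```

```text
(no output)
```

View pics/crop.png

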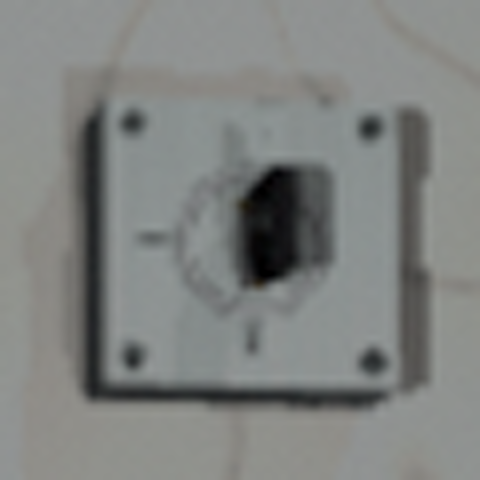

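The depth checks agree with the given sizes: the switch top is at z=0.044 and 102 mm wide, the head is 35x11 mm with its top at 0.094, and the rim is at 0.049. I'll carry the arm towards the switch with tool y along world y.

```bash
python3 -m inch '0 0 0 -6.2;0 0 0 -6.3;-21 -38 0 0;-21 -38 0 0;-21 -38 0 0;-21 -38 0 0;-21 -38 0 0;-21 -38 0 0;-21 -38 0 0;-21 -38 0 0;-21 -38 0 0;-21 -38 0 0' 1
python3 -m inch '-21 -38 0 0;-21 -38 0 0;-21 -38 0 0;-21 -38 0 0;-21 -38 0 0;-21 -38 0 0;-21 -38 0 0;-21 -38 0 0;-21 -38 0 0;-21 -38 0 0;-21 -38 0 0;0 0 0 0'
cat >> h.py <<'E'
def goto(x,y,z,yaw=None):
    s=sense(); M=rot(s["tool_rot"]); d=(np.array([x,y,z])-s["tcp_pos"])@M*1000
    print("tcp",s["tcp_pos"].round(4),"yaw_x",np.degrees(np.arctan2(M[1,0],M[0,0])).round(2),"move mm",d.round(1),"F",np.round(s["force"],1),"t",s["t"])
E
python3 - <<'E'
from h import *
d,P=cloud("wrist"); np.save("w.npy",P); cv2.imwrite("pics/w1.png",d["frame"][...,::-1])
goto(.578,-.2945,.2)
def rect(z0,z1):
    Q=P.reshape(-1,3);Q=Q[(Q[:,2]>z0)&(Q[:,2]<z1)&(np.hypot(Q[:,0]-.578,Q[:,1]+.2945)<.08)]
    print(len(Q),[np.round(a,1) for a in cv2.minAreaRect((Q[:,:2]*1000).astype(np.float32))],Q.mean(0).round(4))
rect(.038,.052);rect(.08,.11)
E
```

```text
t: 1.6
tcp_pos: [0.343, 0.1639, 0.2312]
tool_rot: [0.0, 0.024, 1.0, -0.0]
force: [0.3, 0.4, 0.3]
width: 0.0853
grasp_force: 0.0
t: 3.1
tcp_pos: [0.5539, -0.2655, 0.2299]
tool_rot: [-0.001, 0.025, 1.0, 0.0]
force: [-1.0, 1.4, -0.3]
width: 0.085
grasp_force: 0.0
tcp [ 0.5535 -0.2641  0.2302] yaw_x 177.19 move mm [-26.  -29.2  30.1] F [-0.4 -0.1  1.3] t 3.15
6342 [array([ 576.3, -291.4]), array([ 99.7, 100.8]), np.float64(88.3)] [ 0.5724 -0.2907  0.0433]
356 [array([ 575.5, -290.8]), array([10.2, 35.7]), np.float64(89.0)] [ 0.5738 -0.2903  0.0915]
```

View pics/w1.png

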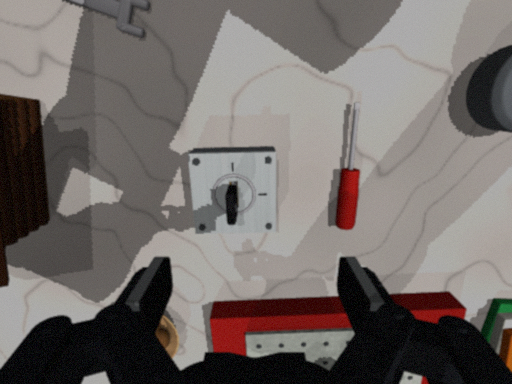

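The wrist view shows the switch at about (233,190), with the head standing vertical in the image at (232,203), in line with the tool x axis. I'll go above it and check again from close up.

```bash
python3 -m inch '-12 -15 -0 -1;-11 -13.5 0 0;0 0 30 0;0 0 30 0;0 0 10 0;0 0 0 0;0 0 0 0;0 0 0 0'
python3 - <<'E'
from h import *
for i in range(2):
  d,P=cloud("wrist"); cv2.imwrite("pics/w2.png",d["frame"][...,::-1])
  goto(.577,-.2925,.06)
  for z0,z1 in((.038,.052),(.075,.11)):
    Q=P.reshape(-1,3);Q=Q[(Q[:,2]>z0)&(Q[:,2]<z1)&(np.hypot(Q[:,0]-.577,Q[:,1]+.2925)<(.08 if z0<.05 else .03))]
    print(len(Q),[np.round(a,1) for a in cv2.minAreaRect((Q[:,:2]*1000).astype(np.float32))],Q.mean(0).round(4))
E
```

```text
t: 4.15
tcp_pos: [0.5757, -0.2928, 0.1624]
tool_rot: [0.001, 0.015, 1.0, -0.0]
force: [0.4, 0.1, 0.4]
width: 0.0855
grasp_force: 0.0
tcp [ 0.5756 -0.2928  0.1622] yaw_x 178.27 move mm [ -1.3   0.4 102.2] F [ 0.3  0.6 -0. ] t 4.2
10141 [array([ 575.9, -291. ]), array([100.3, 100. ]), np.float64(88.4)] [ 0.5714 -0.2908  0.0433]
581 [array([ 575.4, -290.9]), array([10.4, 35.2]), np.float64(88.6)] [ 0.573  -0.291   0.0915]
tcp [ 0.5756 -0.2928  0.162 ] yaw_x 178.27 move mm [ -1.3   0.4 102. ] F [ 0.2  0.2 -0.2] t 4.25
10214 [array([ 576.4, -290.9]), array([100.3, 100.8]), np.float64(88.4)] [ 0.572  -0.2908  0.0433]
581 [array([ 575.4, -291.3]), array([ 9.7, 34.9]), np.float64(88.1)] [ 0.5728 -0.2911  0.0915]
```

View pics/w2.png

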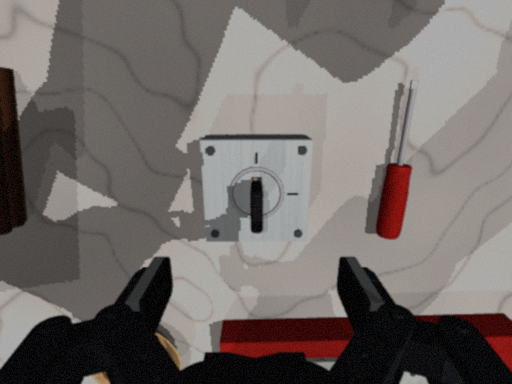

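The head is between the open fingers at image (257,205) and lies straight along tool x. I estimate its centre at (0.576, -0.2913). Next I'll descend and grip lightly.

```bash
python3 -m inch '0 1 30 0;0 0 30 0;0 0 24 0;0 0 12 0;0 0 8 0;0 0 0 0;0 0 0 0' 1
python3 -m inch '0 0 0 0;0 0 0 0;0 0 0 0;0 0 0 0;0 0 0 0;0 0 0 0;0 0 0 0;0 0 0 0' 0 30
python3 - <<'E'
from h import *
goto(.576,-.2913,.058)
E
```

```text
t: 5.12
tcp_pos: [0.5758, -0.292, 0.0582]
tool_rot: [0.0, 0.015, 1.0, -0.0]
force: [-0.4, 0.1, 0.7]
width: 0.0853
grasp_force: 0.0
t: 6.12
tcp_pos: [0.5755, -0.2917, 0.0574]
tool_rot: [0.0, 0.015, 1.0, -0.0]
force: [-0.7, -0.3, 1.8]
width: 0.0093
grasp_force: 32.8
tcp [ 0.5755 -0.2917  0.0574] yaw_x 178.27 move mm [-0.5  0.5 -0.6] F [-0.7 -0.3  1.8] t 6.125
```

```bash
python3 -m inch '0 0 0 8;0 0 0 8;0 0 0 8;0 0 0 8;0 0 0 8;0 0 0 8;0 0 0 8;0 0 0 8;0 0 0 8;0 0 0 6;0 0 0 0'
python3 - <<'E'
from h import *
goto(.5755,-.2917,.058); print(sense()["ft_torque"])
E
python3 -m inch '0 0 0 4;0 0 0 4;0 0 0 3;0 0 0 0;0 0 0 0;0 0 0 0'
python3 - <<'E'
from h import *
goto(.5755,-.2917,.058); print(sense()["ft_torque"])
d,P=cloud("wrist"); cv2.imwrite("pics/w3.png",d["frame"][...,::-1])
E
```

```text
t: 7.5
tcp_pos: [0.5759, -0.2912, 0.0574]
tool_rot: [0.0, 0.641, 0.767, 0.0]
force: [3.2, 4.1, 2.6]
width: 0.01
grasp_force: 32.8
tcp [ 0.5759 -0.2912  0.0574] yaw_x 100.2 move mm [-0.4 -0.4 -0.6] F [3.2 4.1 2.6] t 7.5
[ 0.76913108 -0.61076775  0.0079688 ]
t: 8.25
tcp_pos: [0.5758, -0.2915, 0.0574]
tool_rot: [0.0, 0.711, 0.703, 0.0]
force: [4.8, 4.0, 0.4]
width: 0.0095
grasp_force: 32.6
tcp [ 0.5758 -0.2915  0.0574] yaw_x 89.35 move mm [-0.2 -0.3 -0.6] F [4.8 4.  0.4] t 8.25
[ 0.72339438 -0.96834551 -0.05942725]
```

View pics/w3.png

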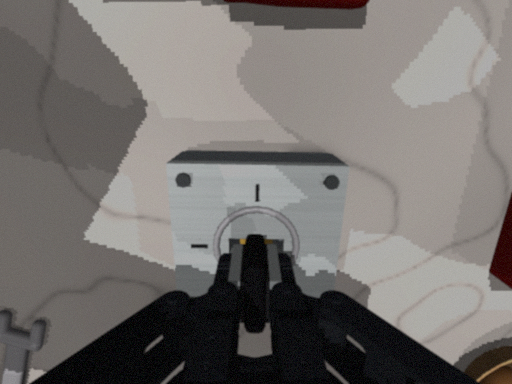

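The gripper and key have turned 89° (the mark and head line up at (257,192)). I'll add a few degrees to use up the play and feel the stop.

```bash
python3 -m inch '0 0 0 2;0 0 0 2;0 0 0 1;0 0 0 0;0 0 0 0'
python3 - <<'E'
from h import *
goto(.5755,-.2917,.058); print(sense()["ft_torque"])
E
```

```text
t: 8.93
tcp_pos: [0.5759, -0.2915, 0.0574]
tool_rot: [0.0, 0.741, 0.671, 0.0]
force: [5.3, 4.3, 0.9]
width: 0.0094
grasp_force: 32.6
tcp [ 0.5759 -0.2915  0.0574] yaw_x 84.35 move mm [-0.3 -0.4 -0.6] F [5.3 4.3 0.9] t 8.925
[ 0.67886745 -1.09523927  0.05729913]
```

The key has turned 94°. Even with 6° of play, the switch is past 88°. Turning back now.

```bash
python3 -m inch '0 0 0 -8;0 0 0 -8;0 0 0 -8;0 0 0 -8;0 0 0 -8;0 0 0 -8;0 0 0 -8;0 0 0 -8;0 0 0 -8;0 0 0 -8;0 0 0 -8;0 0 0 -8'
python3 -m inch '0 0 0 -1;0 0 0 0;0 0 0 3;0 0 0 0;0 0 0 0;0 0 0 0'
python3 - <<'E'
from h import *
goto(.5755,-.2917,.058); print(sense()["ft_torque"])
E
```

```text
t: 10.42
tcp_pos: [0.5757, -0.2917, 0.0574]
tool_rot: [0.0, -0.005, 1.0, -0.0]
force: [3.4, 1.8, 0.8]
width: 0.0096
grasp_force: 32.8
t: 11.18
tcp_pos: [0.5754, -0.2918, 0.0574]
tool_rot: [-0.0, 0.015, 1.0, -0.0]
force: [-1.0, 0.5, 3.5]
width: 0.0095
grasp_force: 33.1
tcp [ 0.5754 -0.2918  0.0574] yaw_x 178.28 move mm [-0.1  0.1 -0.6] F [-1.   0.5  3.5] t 11.175
[-0.03323556  0.0663951  -0.04946882]
```

Back at the start yaw with little side force. Now I'll draw the key up slowly and watch the force.

```bash
python3 -m inch '0 0 -3 0;0 0 -3 0;0 0 -4 0;0 0 -5 0;0 0 0 0'
python3 -m inch '0 0 -6 0;0 0 -6 0;0 0 -6 0;0 0 -7 0;0 0 -10 0;0 0 0 0'
```

```text
t: 11.8
tcp_pos: [0.5757, -0.2919, 0.073]
tool_rot: [0.0, 0.015, 1.0, -0.0]
force: [-0.4, -0.1, -0.9]
width: 0.0097
grasp_force: 32.4
t: 12.55
tcp_pos: [0.5758, -0.2919, 0.1084]
tool_rot: [0.001, 0.015, 1.0, -0.0]
force: [0.0, -0.0, -0.3]
width: 0.0097
grasp_force: 32.4
```

```bash
python3 -m inch '0 0 -30 0;0 0 -45 0;0 0 -45 0;0 0 0 0;0 0 0 0'
python3 - <<'E'
from h import *
d,P=cloud("wrist"); e,_=cloud("side")
cv2.imwrite("pics/w4.png",cv2.resize(np.vstack([d["frame"],e["frame"]])[...,::-1],None,fx=.78,fy=.78))
goto(.4845,.272,.23)
E
```

```text
t: 13.18
tcp_pos: [0.5752, -0.2916, 0.2264]
tool_rot: [-0.0, 0.015, 1.0, 0.0]
force: [0.3, 0.1, -1.1]
width: 0.0093
grasp_force: 32.5
tcp [ 0.5751 -0.2915  0.2258] yaw_x 178.27 move mm [107.5 560.5  -3.4] F [-0.  -0.1 -0.6] t 13.275
```

View pics/w4.png

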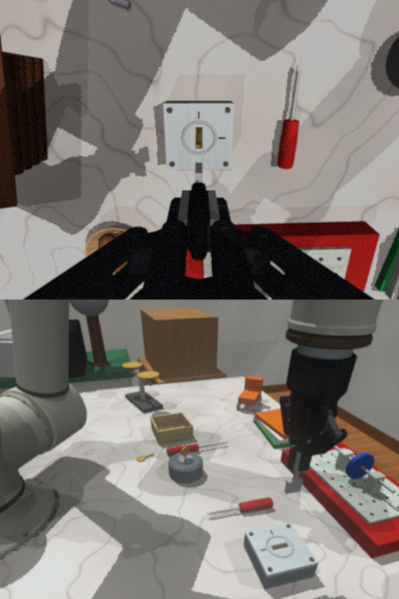

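The wrist view shows the key hanging vertically in the fingers, at about (198,215) in the montage. The slot at (199,137) is empty and aligned. The box is clear in the side view at (170,428). Now to the box.

```bash
python3 -m inch '9 30 0 0;9 48 0 0;9 48 0 0;9 48 0 0;9 48 0 0;9 48 0 0;9 48 0 0;9 48 0 0;9 48 0 0;9 48 0 0;9 48 0 0;9 30 0 0'
python3 -m inch '0 20.5 0 0;0 0 0 0;0 0 0 0'
python3 - <<'E'
from h import *
d,P=cloud("wrist"); cv2.imwrite("pics/w5.png",d["frame"][...,::-1])
Q=P.reshape(-1,3);Q=Q[(Q[:,2]>.04)&(Q[:,2]<.056)&(np.hypot(Q[:,0]-.4845,Q[:,1]-.272)<.1)]
print([np.round(a,1) for a in cv2.minAreaRect((Q[:,:2]*1000).astype(np.float32))])
goto(.484,.273,.058)
E
```

```text
t: 14.78
tcp_pos: [0.4829, 0.2532, 0.2261]
tool_rot: [-0.001, 0.014, 1.0, -0.0]
force: [-0.3, -1.1, -0.1]
width: 0.0094
grasp_force: 32.4
t: 15.15
tcp_pos: [0.4847, 0.2711, 0.2269]
tool_rot: [-0.0, 0.015, 1.0, -0.0]
force: [-0.2, -0.1, -0.9]
width: 0.0096
grasp_force: 32.4
[array([480.8, 275.9]), array([120. , 120.3]), np.float64(3.6)]
tcp [0.4847 0.2709 0.227 ] yaw_x 178.22 move mm [  0.7   2.1 169. ] F [-0.1 -0.8 -0.9] t 15.2
```

View pics/w5.png

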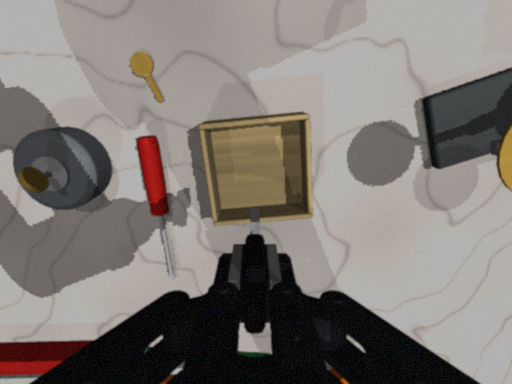

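The box is at about (258,168), empty, and measured at (0.482, 0.275). The key hangs over it. I'll shift slightly, lower and release.

```bash
python3 -m inch '3 3.5 0 0;0 0 40 0;0 0 40 0;0 0 40 0;0 0 25 0;0 0 15 0;0 0 8 0;0 0 0 0;0 0 0 0'
python3 -m inch '0 0 2 0;0 0 0 0;0 0 0 0'
```

```text
t: 16.32
tcp_pos: [0.4819, 0.2756, 0.0602]
tool_rot: [0.001, 0.015, 1.0, 0.0]
force: [0.2, -0.6, -1.1]
width: 0.0094
grasp_force: 32.5
t: 16.7
tcp_pos: [0.4815, 0.2754, 0.0574]
tool_rot: [0.0, 0.015, 1.0, -0.0]
force: [0.5, -0.7, -1.6]
width: 0.0097
grasp_force: 32.5
```

```bash
python3 -m inch '0 0 2 0;0 0 0 0;0 0 0 0' - 
python3 -m inch '0 0 0 0;0 0 0 0;0 0 0 0;0 0 0 0;0 0 0 0;0 0 0 0;0 0 0 0;0 0 0 0' 0.5
python3 -m inch '0 0 -6 0;0 0 -10 0;0 0 -20 0;0 0 -40 0;0 0 -40 0;0 0 -40 0;0 0 0 0;0 0 0 0;0 0 0 0;0 0 0 0'
python3 - <<'E'
from h import *
d,P=cloud("wrist"); e,_=cloud("top")
cv2.imwrite("pics/w6.png",np.hstack([d["frame"][60:260,150:400],cv2.resize(e["frame"][165:245,120:220],None,fx=2.5,fy=2.5)])[...,::-1])
Q=P.reshape(-1,3);Q=Q[(Q[:,2]<.15)&(np.abs(Q[:,0]-.482)<.07)&(np.abs(Q[:,1]-.275)<.07)]; print(Q[:,2].max())
E
```

```text
t: 17.08
tcp_pos: [0.4815, 0.2754, 0.0552]
tool_rot: [-0.0, 0.015, 1.0, -0.0]
force: [0.7, 0.5, -0.1]
width: 0.0099
grasp_force: 32.5
t: 18.08
tcp_pos: [0.4815, 0.2754, 0.0553]
tool_rot: [-0.0, 0.015, 1.0, -0.0]
force: [-1.1, -0.1, -0.2]
width: 0.0428
grasp_force: 0.0
t: 19.32
tcp_pos: [0.4813, 0.2753, 0.2106]
tool_rot: [-0.001, 0.015, 1.0, -0.0]
force: [0.2, -0.3, 0.0]
width: 0.0424
grasp_force: 0.0
0.09067219298471553
```

View pics/w6.png

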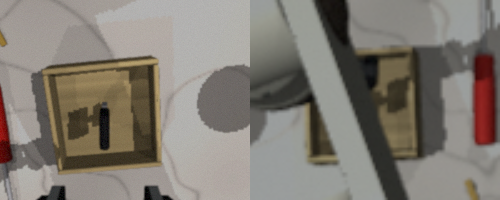

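The key stands upright in the middle of the box, at (104,125) in the left crop. Its top is at 0.09 m, so the head centre is about 66 mm above the floor. The gripper is clear.

```bash
python3 -c "
from station import *
print(job_done())"
```

```text
the job is handed in; nothing more can be done
None
```

The job is handed in, but no verdict came back: I turned the key about 94° clockwise and back, drew it out, and let it go in the plywood box, where it stands upright with the gripper clear (about 19.5 s of 56 s used).

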